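Find a sample carrier's slot on a stepped slot gauge

TASK

Three look-alike orange sample carriers hang in the white rack: lift out the middle one, hang it in the small grey single stand, let go, and take it again across the ribbed faces of its head so that your fingers fit between the blue side walls of the slot gauge. Then find which slot it belongs in: begin at the gauge's narrowest slot and go one slot wider at a time, gently setting the end of its tongue on the mouth of each, until the first slot lets it in, and leave it there, fully home and released. Lower it rather than dropping it, do not force it, and leave the other two carriers, the beaker and the dish undisturbed.

Things in the scene. Friction and masses are not known exactly. Their poses are not given: they have to be found in the camera images.
- carrier_a: One of three look-alike carriers: orange head 60 (x) by 30 (y, ribbed faces) by 36 mm high; below its middle a flat steel tongue 46 mm wide (x), 40 mm long, square-ended, 10, 15 or 20 mm thick (y): one of each, which is which is not told. About 0.15 kg. Origin: centre of the head's underside, z up; tongue end at z = -40 mm, top at +36. Half a turn about z makes no difference.
- carrier_b: One of three look-alike carriers: orange head 60 (x) by 30 (y, ribbed faces) by 36 mm high; below its middle a flat steel tongue 46 mm wide (x), 40 mm long, square-ended, 10, 15 or 20 mm thick (y): one of each, which is which is not told. About 0.15 kg. Origin: centre of the head's underside, z up; tongue end at z = -40 mm, top at +36. Half a turn about z makes no difference.
- carrier_c: One of three look-alike carriers: orange head 60 (x) by 30 (y, ribbed faces) by 36 mm high; below its middle a flat steel tongue 46 mm wide (x), 40 mm long, square-ended, 10, 15 or 20 mm thick (y): one of each, which is which is not told. About 0.15 kg. Origin: centre of the head's underside, z up; tongue end at z = -40 mm, top at +36. Half a turn about z makes no difference.
- rack: White fixed block, 66 (x) by 136 mm (y), 46 mm high, origin under its centre; slots 24 (y) by 52 mm (x), 42 mm deep, at y = +42, 0, -42 mm, in which carriers hang, heads resting on the block's top, carriers' x along the rack's x. Heads there are only 12 mm apart, so one can be held only by its narrow ends (across 60 mm).
- rack_middle (a point): Centre of the mouth of the rack's middle slot, on the block's top, 46 mm above the bench. The carrier here is the one to gauge.
- stand: Small grey block, fixed, 66 mm (x) by 68 mm (y), 46 mm high, with one slot like those of the rack (24 mm in y by 52 mm in x, 42 mm deep), any carrier hangs in it. Origin under its centre.
- stand_mouth (a point): Centre of the mouth of the stand's slot, on the block's top, 46 mm above the bench; axes as the stand's.
- gauge: Fixed light grey block, 66 (x) by 168 mm (y), top 46 mm above the bench, origin under its centre; four slots in a row along y, 40 mm apart, marked with one (narrowest) to four black dots. Blue walls 6 mm thick along both long sides rise to 80 mm above the bench, 66 mm apart inside: a head (60 mm) passes between them, but not with fingers on its ends.
- slot1 (a point): Centre of the mouth of the narrowest slot (one dot), at the gauge's y = +60 mm, on the block's top, 46 mm above the bench; axes as the gauge's. Slot 8 mm wide (y), 52 mm long (x), 42 mm deep, no lead-in; it refuses every carrier.
- slot2 (a point): The same for the second slot (two dots), 13 mm wide, at y = +20 mm.
- slot3 (a point): The same for the third slot (three dots), 18 mm wide, at y = -20 mm.
- slot4 (a point): The same for the widest slot (four dots), 23 mm wide, at y = -60 mm; it accepts every carrier.
- beaker_100: Glass beaker, 56 mm wide, 70 mm high, a bystander beyond the stand. Origin at the centre of its underside.
- petri_dish: Glass petri dish, 60 mm wide, 15 mm high, a bystander beyond the stand. Origin at the centre of its underside.
Things that resemble listed ones, but are neither listed nor needed, are in the scene too. Leave any red or yellow look-alike of the rack alone. What is shaped like the carrier_c but yellow is not meant.

How it is judged:
On the way, in this order (a step that is already met when the one before it is completed fails the run):
1. a carrier hangs in the single stand, let go (((horizontal distance between carrier_a and stand_mouth below 0.016 m and z of carrier_a in the frame of stand_mouth between -0.004 and 0.004 m and angle between carrier_a's own z axis and vertical below 0.08 rad and contact force between the fingers and carrier_a below 0.1 N) or (horizontal distance between carrier_b and stand_mouth below 0.016 m and z of carrier_b in the frame of stand_mouth between -0.004 and 0.004 m and angle between carrier_b's own z axis and vertical below 0.08 rad and contact force between the fingers and carrier_b below 0.1 N) or (horizontal distance between carrier_c and stand_mouth below 0.016 m and z of carrier_c in the frame of stand_mouth between -0.004 and 0.004 m and angle between carrier_c's own z axis and vertical below 0.08 rad and contact force between the fingers and carrier_c below 0.1 N))), for 0.2 s.
2. its tongue is set on the narrowest slot (((horizontal distance between carrier_a and slot1 below 0.01 m and (z of carrier_a in the frame of slot1 below 0.02 m or (z of carrier_a in the frame of slot1 below 0.044 m and contact force between carrier_a and gauge above 0.5 N))) or (horizontal distance between carrier_b and slot1 below 0.01 m and (z of carrier_b in the frame of slot1 below 0.02 m or (z of carrier_b in the frame of slot1 below 0.044 m and contact force between carrier_b and gauge above 0.5 N))) or (horizontal distance between carrier_c and slot1 below 0.01 m and (z of carrier_c in the frame of slot1 below 0.02 m or (z of carrier_c in the frame of slot1 below 0.044 m and contact force between carrier_c and gauge above 0.5 N))))).
3. then it is set on, or let into, the second slot (((horizontal distance between carrier_a and slot2 below 0.01 m and (z of carrier_a in the frame of slot2 below 0.02 m or (z of carrier_a in the frame of slot2 below 0.044 m and contact force between carrier_a and gauge above 0.5 N))) or (horizontal distance between carrier_b and slot2 below 0.01 m and (z of carrier_b in the frame of slot2 below 0.02 m or (z of carrier_b in the frame of slot2 below 0.044 m and contact force between carrier_b and gauge above 0.5 N))) or (horizontal distance between carrier_c and slot2 below 0.01 m and (z of carrier_c in the frame of slot2 below 0.02 m or (z of carrier_c in the frame of slot2 below 0.044 m and contact force between carrier_c and gauge above 0.5 N))))).
4. if the second slot took it, it is fully home and released there; if not, it is set on, or let into, the third slot (((horizontal distance between carrier_c and slot2 below 0.008 m and z of carrier_c in the frame of slot2 between -0.004 and 0.004 m and angle between carrier_c's own z axis and vertical below 0.08 rad and contact force between the fingers and carrier_c below 0.1 N) or (horizontal distance between carrier_a and slot3 below 0.01 m and (z of carrier_a in the frame of slot3 below 0.02 m or (z of carrier_a in the frame of slot3 below 0.044 m and contact force between carrier_a and gauge above 0.5 N))) or (horizontal distance between carrier_b and slot3 below 0.01 m and (z of carrier_b in the frame of slot3 below 0.02 m or (z of carrier_b in the frame of slot3 below 0.044 m and contact force between carrier_b and gauge above 0.5 N))))).
At the end, for the whole second after the job is handed in: The carrier that hung in the rack's middle slot stands in the narrowest slot that admits its tongue (within 8 mm of the slot's centre), its head's underside within 4 mm of the gauge's top, upright to 0.08 rad, at rest and released; the other two carriers hang where they were, within 15 mm ((((horizontal distance between carrier_a and slot3 below 0.008 m and z of carrier_a in the frame of slot3 between -0.004 and 0.004 m and angle between carrier_a's own z axis and vertical below 0.08 rad and contact force between the fingers and carrier_a below 0.1 N) and linear speed of carrier_a below 0.02 m/s and distance of each of carrier_b, carrier_c from where it was at the start of the episode below 0.015 m and horizontal distance between each of carrier_b, carrier_c and rack_middle above 0.02 m) or ((horizontal distance between carrier_b and slot4 below 0.008 m and z of carrier_b in the frame of slot4 between -0.004 and 0.004 m and angle between carrier_b's own z axis and vertical below 0.08 rad and contact force between the fingers and carrier_b below 0.1 N) and linear speed of carrier_b below 0.02 m/s and distance of each of carrier_a, carrier_c from where it was at the start of the episode below 0.015 m and horizontal distance between each of carrier_a, carrier_c and rack_middle above 0.02 m) or ((horizontal distance between carrier_c and slot2 below 0.008 m and z of carrier_c in the frame of slot2 between -0.004 and 0.004 m and angle between carrier_c's own z axis and vertical below 0.08 rad and contact force between the fingers and carrier_c below 0.1 N) and linear speed of carrier_c below 0.02 m/s and distance of each of carrier_a, carrier_b from where it was at the start of the episode below 0.015 m and horizontal distance between each of carrier_a, carrier_b and rack_middle above 0.02 m))); the robot touches nothing.
It fails at once if a second carrier is moved by more than 20 mm (distance of each of carrier_a, carrier_b from where it was at the start of the episode above 0.02 m or distance of each of carrier_a, carrier_c from where it was at the start of the episode above 0.02 m or distance of each of carrier_b, carrier_c from where it was at the start of the episode above 0.02 m).
It fails at once if a carrier is dropped (faster than 0.5 m/s while not held) ((linear speed of carrier_a above 0.5 m/s and contact force between the fingers and carrier_a below 0.05 N) or (linear speed of carrier_b above 0.5 m/s and contact force between the fingers and carrier_b below 0.05 N) or (linear speed of carrier_c above 0.5 m/s and contact force between the fingers and carrier_c below 0.05 N)).
It fails at once if a carrier is forced against the gauge with more than 120 N (contact force between any of carrier_a, carrier_b, carrier_c and gauge above 120 N).
It fails at once if the beaker or the dish is moved by more than 30 mm (distance of any of beaker_100, petri_dish from where it was at the start of the episode above 0.03 m).
It also fails if it takes over 61 s, if anything falls off the work surface, if the arm or the gripper's body presses on something with over 40 N, if the wrist force passes 120 N, or if a joint passes its speed limit or range.

ROBOT

A 7-joint arm with a two-finger parallel gripper is mounted at the origin on a cart in front of the work surface, level with it; the furniture and walls round the work are solid. World frame = base frame: x ahead of the robot, y to its left, z up, the work surface at z = 0. Lengths are in m, angles in rad, forces in N, time in s.
With the tool pointing down it reaches from about 0.425 to 0.875 m from the base axis. Payload 9.9 kg.
Tool frame: the origin (TCP) lies on the centre line of the jaws, within the pads' length; the fingertips stand 11 mm ahead of it and the grasp point (between the pads) lies 8 mm behind it; x points along the fingers, y is the direction in which the jaws open and shut, and the axes are right-handed (so a half turn about x gives the same grasp; the last joint's range is limited). The gripper opens to 85 mm and grips with 20 to 120 N. Pads are 22 mm wide; open, the fingers measure 114 mm over their backs; the gripper's body (76 mm by 85 mm) begins 54 mm behind the grasp point. The pads swing forward as they close: fully open they stand 13 mm farther back than shut.
Start: joints at [-1.295, 0.576, 0.025, 1.437, -0.015, 1.129, -0.057], TCP at [0.238, 0.632, 0.242] pointing down, gripper open.
Joint ranges: [-2.76, 2.76], [-0.34, 2.15], [-1.52, 1.57], [0.19, 2.46], [-1.09, 4.23], [0.17, 1.99], [-2.82, 2.82]. Speed limits (rad/s): [2.22, 2.22, 3.01, 3.01, 3.14, 3.14, 3.14].

INTERFACE

Orientations are given as a unit quaternion [x, y, z, w].
In Python, from rig import r gives the robot as it stands.
- The arm moves only by the tool play_rows, never from a script. Its argument "commands" is a list of rows, each a list of 4 numbers: the shift along the tool's x, y, z in m, then the turn about the tool's x in degrees. In form: [[tx, ty, tz, twist], ...]. A call has 1 to 10 rows; each row is the pose to reach, as a shift and turn from the pose commanded when the call began, along the tool's axes at that moment; what a row does not reach only later rows make up. A row lasts 1/12 s, in which the tool goes at most 41.7 mm and 7.16 degrees, less where a joint would pass 70% of its speed; a pose out of reach is approached as far as the arm can. A call with a gripper value outside its range is refused whole. "jaw" is the closure, from -1 (fully open) to 1 (shut), set as the call begins (left out, the last holds). The fingers move at their own pace and stop on an object; "squeeze" is the grip in N (left out, the last holds). Time passes only in rows, so rows that repeat a pose let the fingers close. It gives the time, the measured TCP pose, the force and the opening at its end, in the units of the state.
- r.observe(): the state, without advancing time (a new reading comes with each control period).
- r.read_camera(name): name is "side" or "top"; returns a dict with "frame" (420x560x3 uint8, blue, green, red), "mtx" (3x3 intrinsics, pixels), "xyz" and "rotation" of the camera in the world. Camera axes: x right, y down, z forward; pixel columns grow to the right and rows downward; lengths in m; the calibration is good to about 2 mm. A picture is of the moment at which its call begins. There is no depth.
- r.finish_job(): hands the job in, once; it reports no verdict.
The state is a dict: "time_s": time; "joint_positions": joint angles; "joint_velocities": joint speeds; "effort": joint torques, N m; "eef_pos": TCP position; "tool_rot": TCP orientation; "force": force on the tool from outside, world axes, zero at the start; "torque": the same for the moment, N m; "finger_gap": finger opening in m.
Only numpy, scipy, OpenCV 4.12 (cv2) and the standard library are available. Lean on these libraries where they do the work, as an engineer would, in place of code of your own. Each camera call takes 0.05 s, during which the arm holds its last target. There are 200 camera calls.

## Working session

There is one attempt and no reset: what is moved stays moved. The work goes in short steps, Python scripts to look and compute and a tool call to move; the robot and the scene stay as the last step left them, time stands still between calls to the robot, and variables do not carry over. Pictures are saved under pics/ and viewed, about 8 in all and at most 12, crops included, and the job is handed in when it is done.

Besides the shell and the picture viewer there is one more tool, called after "Request:" as name(argument=value, ...) on one line, values as JSON. play_rows: Moves the arm, as the interface text tells. Its arguments: {"type":"object","properties":{"commands":{"type":"array"},"jaw":{"type":"number"},"squeeze":{"type":"number"}},"required":["commands"]}

```bash
mkdir -p pics; ls
python3 - <<'E'
from rig import r
import cv2
s=r.observe(); print({k:s[k] for k in('time_s','eef_pos','tool_rot','force','finger_gap')})
for n in('top','side'):
    d=r.read_camera(n); cv2.imwrite(f'pics/{n}0.png',d['frame']); print(n,d['mtx'],d['xyz'],d['rotation'])
E
```

```text
pics
{'time_s': 0.0, 'eef_pos': array([0.23750676, 0.63136089, 0.24145361]), 'tool_rot': array([ 0.12592608,  0.69577169, -0.12708093,  0.69562549]), 'force': array([-0.10081245,  0.45371567,  0.29799995]), 'finger_gap': 0.08549605153665103}
top [[535.96312201   0.         279.10618586]
 [  0.         535.96312201 210.48810957]
 [  0.           0.           1.        ]] [ 0.29784339 -0.05901289  1.44077498] [ 0.70848556 -0.69948852  0.07342773 -0.05807222]
side [[475.27098583   0.         289.43748678]
 [  0.         475.27098583 204.55412352]
 [  0.           0.           1.        ]] [ 0.54091038 -1.04591227  0.71305145] [ 0.88179668 -0.00742727 -0.00639899 -0.47152783]
```

View pics/top0.png

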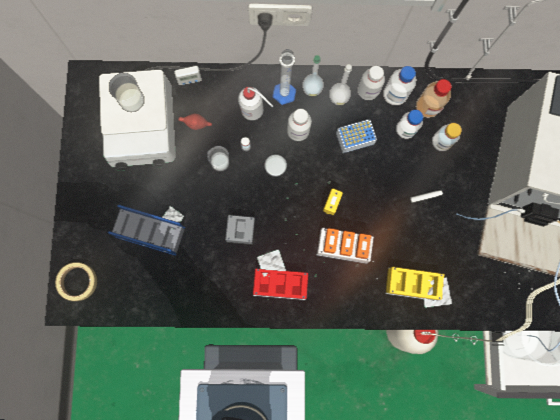

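View pics/side0.png

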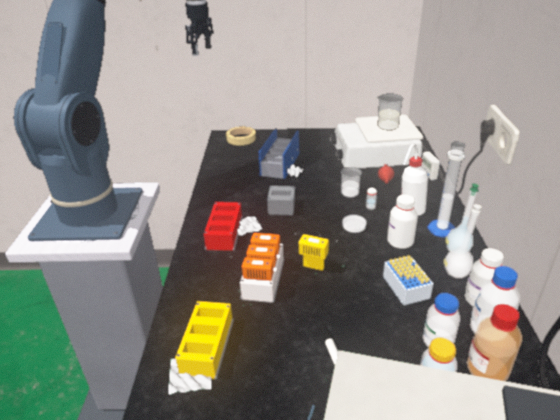

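```bash
cat > h.py <<'E'
import numpy as np, cv2
from scipy.spatial.transform import Rotation as R
def ray(c,uv,z):
    d=R.from_quat(c['rotation']).apply(np.linalg.solve(c['mtx'],[uv[0],uv[1],1.])); p=np.array(c['xyz']); return (p+d*(z-p[2])/d[2])
def proj(c,P):
    q=R.from_quat(c['rotation']).inv().apply(np.atleast_2d(P)-c['xyz'])@c['mtx'].T; return q[:,:2]/q[:,2:]
def crop(f,x,y,w,h,k,step=10):
    o=cv2.resize(f[y:y+h,x:x+w],None,fx=k,fy=k,interpolation=cv2.INTER_CUBIC)
    for i in range(x-x%step+step,x+w,step): cv2.putText(o,str(i),((i-x)*k,8),0,.3,(0,255,255)); cv2.line(o,((i-x)*k,10),((i-x)*k,16),(0,255,255))
    for j in range(y-y%step+step,y+h,step): cv2.putText(o,str(j),(0,(j-y)*k),0,.3,(0,255,255)); cv2.line(o,(20,(j-y)*k),(26,(j-y)*k),(0,255,255))
    return o
E
python3 - <<'E'
from rig import r
from h import *
import pickle
d=r.read_camera('top'); s=r.read_camera('side'); pickle.dump((d,s),open('c.pkl','wb'))
f=d['frame']; g=s['frame']
o=np.zeros((600,800,3),np.uint8)
a=crop(f,104,200,86,58,6);o[:348,:516]=a
a=crop(f,218,208,46,44,6);o[:264,520:796]=a
a=crop(f,312,222,68,42,6);o[348:600,:408]=a
a=crop(f,228,210,26,34,6)
a=crop(g,235,228,60,75,4);o[300:600,540:780]=a
cv2.imwrite('pics/cr1.png',o)
print(ray(d,(240,229),.046),ray(d,(347,243),.082),ray(d,(147,230),.046),ray(d,(346,245),.046))
print(R.from_quat(r.observe()['tool_rot']).as_matrix())
E
```

```text
[0.50986377 0.01420474 0.046     ] [ 0.47204849 -0.26192839  0.082     ] [0.50378594 0.25705141 0.046     ] [ 0.47134587 -0.26460391  0.046     ]
[[-2.97927964e-04  3.52065768e-01  9.35975217e-01]
 [-9.90136105e-04  9.35974696e-01 -3.52065887e-01]
 [-9.99999465e-01 -1.03163313e-03  6.97399928e-05]]
```

View pics/cr1.png

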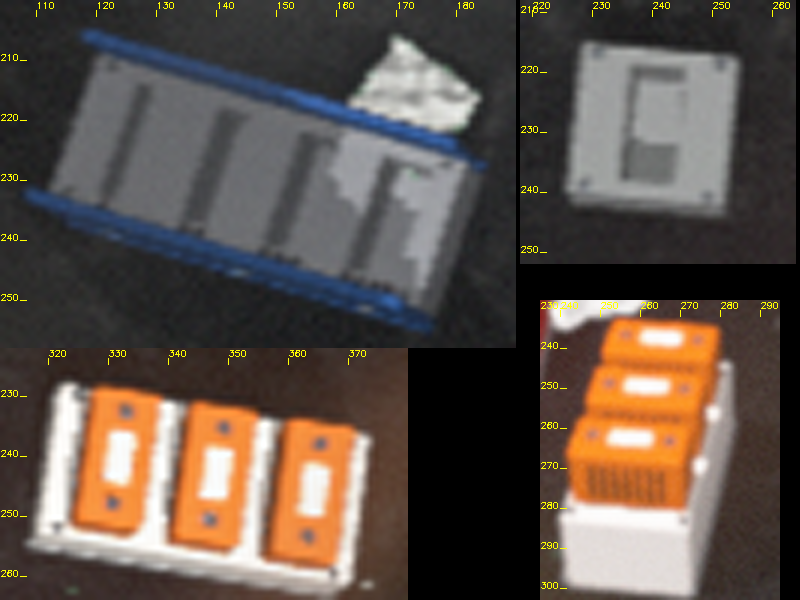

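```bash
cat > fit.py <<'E'
from h import *
import pickle
from scipy.optimize import minimize
top,side=pickle.load(open('c.pkl','rb'))
def hull(p,b,c,S):
    x0,x1,y0,y1,z0,z1=b; X=np.array([[x,y,z] for x in(x0,x1) for y in(y0,y1) for z in(z0,z1)],float)
    w=np.c_[X[:,:2]@np.array([[np.cos(p[2]),np.sin(p[2])],[-np.sin(p[2]),np.cos(p[2])]])+p[:2],X[:,2]]
    return cv2.convexHull((((proj(c,w)+.5)*S-.5)*16).astype(np.int32))
def render(p,boxes,c,roi,S=4):
    x,y,w,h=roi; m=np.zeros((420*S,560*S),np.uint8)
    for b,v in boxes: cv2.fillConvexPoly(m,hull(p,b,c,S),int(v),cv2.LINE_8,4)
    return cv2.resize(m[y*S:(y+h)*S,x*S:(x+w)*S].astype(np.float32),(w,h),interpolation=cv2.INTER_AREA)
def fit(p0,boxes,views,tag=''):
    def loss(p): return sum(np.abs(render(p,boxes,c,roi)-m[roi[1]:roi[1]+roi[3],roi[0]:roi[0]+roi[2]]).sum() for c,roi,m in views)
    best=None
    for dy in(-.1,0,.1):
        sx=np.array([p0]+[np.add(p0,e) for e in([.008,0,0],[0,.008,0],[0,0,.1])]); sx[:,2]+=dy
        q=minimize(loss,sx[0],method='Nelder-Mead',options=dict(initial_simplex=sx,xatol=1e-5,fatol=.01,maxiter=400))
        if best is None or q.fun<best.fun: best=q
    print(tag,best.x.round(4),'yaw deg',np.degrees(best.x[2]).round(2),'loss',round(best.fun,1)); return best.x
def mk(c,f,roi,k=0):
    m=f(cv2.cvtColor(c['frame'],cv2.COLOR_BGR2HSV)).astype(np.uint8); 
    if k: m=cv2.morphologyEx(m,cv2.MORPH_CLOSE,np.ones((k,k)))
    z=np.zeros_like(m); x,y,w,h=roi; z[y:y+h,x:x+w]=m[y:y+h,x:x+w]; return c,roi,z.astype(np.float32)
org=lambda H:(H[...,0]<16)&(H[...,1]>130)&(H[...,2]>90)
blue=lambda H:(H[...,0]>100)&(H[...,0]<130)&(H[...,1]>120)&(H[...,2]>50)
gry=lambda H:(H[...,2]>75)
heads=[((-.03,.03,y-.015,y+.015,.046,.082),1) for y in(.042,0,-.042)]
g=[((.033,.039,-.084,.084,0,.08),1),((-.033,.033,-.084,.084,0,.046),0),((-.039,-.033,-.084,.084,0,.08),1)]
st=[((-.033,.033,-.034,.034,0,.046),1)]
if __name__=='__main__':
    T=(312,220,70,46);Sd=(236,226,62,70)
    vt,vs=mk(top,org,T,5),mk(side,org,Sd,5)
    for v,t in(([vt],'rack top'),([vs],'rack side'),([vt,vs],'rack both')): fit((.472,-.262,-.1),heads,v,t)
    T=(100,198,92,64);Sd=(250,122,55,60)
    vt,vs=mk(top,blue,T),mk(side,blue,Sd)
    for v,t in(([vt],'gauge top'),([vs],'gauge side')): pg=fit((.504,.257,-.35),g,v,t)
    T=(222,208,38,42);Sd=(260,180,40,40)
    vt,vs=mk(top,gry,T,5),mk(side,gry,Sd,5)
    for v,t in(([vt],'stand top'),([vs],'stand side'),([vt,vs],'both')): fit((.51,.014,-.05),st,v,t)
    print(cv2.connectedComponentsWithStats(vt[2].astype(np.uint8))[2])
E
python3 fit.py
```

```text
rack top [ 0.4749 -0.2644 -0.1521] yaw deg -8.71 loss 258.0
rack side [ 0.4741 -0.2633 -0.1517] yaw deg -8.69 loss 219.3
rack both [ 0.4743 -0.2635 -0.155 ] yaw deg -8.88 loss 481.9
gauge top [ 0.5044  0.2579 -0.2845] yaw deg -16.3 loss 188.0
gauge side [0.4828 0.2601 0.0515] yaw deg 2.95 loss 276.0
stand top [ 0.5126  0.016  -0.0776] yaw deg -4.45 loss 29.1
stand side [ 0.5129  0.0102 -0.1051] yaw deg -6.02 loss 74.1
both [ 0.5128  0.0156 -0.1031] yaw deg -5.91 loss 111.5
[[     0      0    560    420 234465]
 [   225    215     30     29    735]]
```

Run:
```python
from fit import *
o=np.zeros((600,800,3),np.uint8)
def ov(c,boxes,p,x,y,w,h,k):
    a=crop(c['frame'],x,y,w,h,k)
    for b,v in boxes: cv2.polylines(a,[((hull(p,b,c,k)/16-[x*k,y*k])).astype(int)],True,(0,255,0) if v else (255,0,255),1)
    return a
rk=[((-.033,.033,-.068,.068,0,.046),0)]+heads
a=ov(top,rk,(.4745,-.264,-.153),312,220,68,46,5);o[:230,:340]=a
a=ov(side,rk,(.4745,-.264,-.153),236,228,60,75,4);o[:300,540:780]=a
a=ov(top,g,(.5044,.2579,-.2845),104,198,86,62,5);o[232:542,:430]=a
a=ov(side,g,(.5044,.2579,-.2845),252,122,60,60,4);o[302:542,540:780]=a
a=ov(top,st,(.5126,.016,-.0776),218,208,46,44,4);o[:176,342:526]=a
a=ov(side,st,(.5126,.016,-.0776),258,178,45,45,4);o[300:480,432:612][:,:108]=a[:,:108] 
a=ov(side,st,(.5126,.016,-.0776),262,180,27,40,4);o[180:340,432:540]=a
cv2.imwrite('pics/ov1.png',o)
H=cv2.cvtColor(top['frame'],cv2.COLOR_BGR2HSV)
for n,f,x,y in(('org',org,345,243),):print(f(H)[220:266,312:382].sum())
```

```text
692
```

View pics/ov1.png

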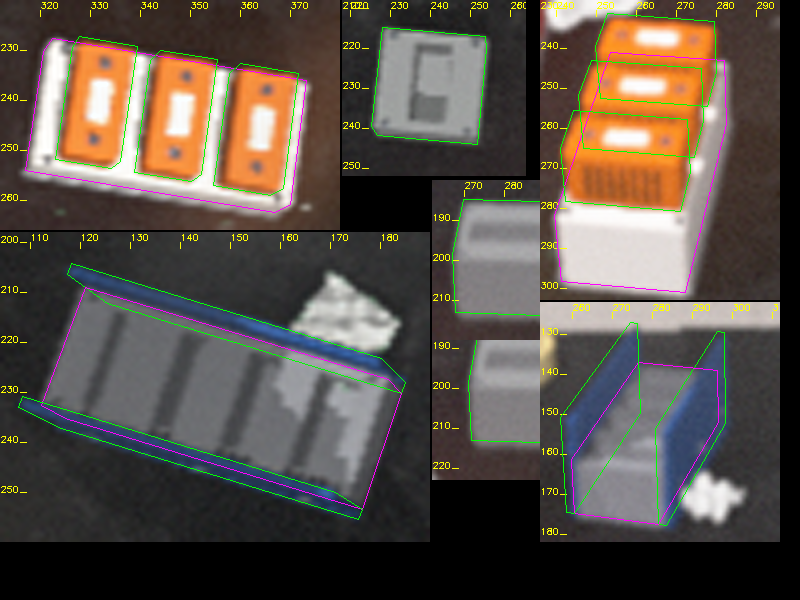

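Run:
```python
from fit import *
def mko(c,roi,n):
    m=org(cv2.cvtColor(c['frame'],cv2.COLOR_BGR2HSV)).astype(np.uint8); z=np.zeros_like(m);x,y,w,h=roi;z[y:y+h,x:x+w]=m[y:y+h,x:x+w]
    cs=sorted([q for q in cv2.findContours(z,cv2.RETR_EXTERNAL,cv2.CHAIN_APPROX_NONE)[0] if len(q)>25],key=lambda q:q[:,0,0].mean())
    print(len(cs)); out=np.zeros_like(m)
    if n is None: cv2.drawContours(out,cs,-1,1,-1)
    else: cv2.drawContours(out,cs,n,1,-1)
    return c,roi,out.astype(np.float32)
T=(312,220,70,46)
p0=(.4745,-.264,-.153)
for n in range(3):
    fit(p0,[heads[n]],[mko(top,T,n)],f'head{n} (as rack pose)')
fit(p0,heads,[mko(side,(236,226,62,70),None)],'side all')
o=np.zeros((600,800,3),np.uint8)
def ov(c,boxes,p,x,y,w,h,k):
    a=crop(c['frame'],x,y,w,h,k)
    for b,v in boxes: cv2.polylines(a,[((hull(p,b,c,k)/16-[x*k,y*k])).astype(int)],True,(0,255,0) if v else (255,0,255),1)
    return a
a=crop(side['frame'],250,124,54,60,7);o[:420,:378]=a
a=ov(side,g,(.5044,.2579,-.2845),250,124,54,60,7);o[:420,380:758]=a
cv2.imwrite('pics/ov2.png',cv2.convertScaleAbs(o,alpha=1.5))
```

```text
3
head0 (as rack pose) [ 0.4734 -0.2635 -0.1975] yaw deg -11.32 loss 49.6
3
head1 (as rack pose) [ 0.4749 -0.264  -0.2206] yaw deg -12.64 loss 56.6
3
head2 (as rack pose) [ 0.4777 -0.2647 -0.2106] yaw deg -12.07 loss 54.5
1
side all [ 0.4742 -0.2635 -0.1561] yaw deg -8.94 loss 77.9
```

View pics/ov2.png

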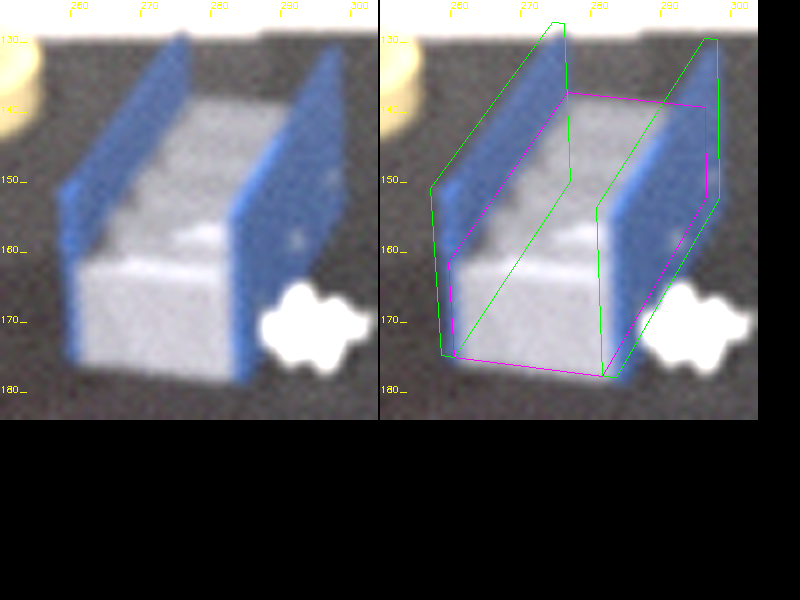

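```bash
cat > to.py <<'E'
import sys
from rig import r
from h import *
def go(*a):
    s=r.observe(); M=R.from_quat(s['tool_rot']).as_matrix(); p=s['eef_pos']
    yaw=np.degrees(np.arctan2(M[1,1],M[0,1])); print('t',round(s['time_s'],2),'pos',p.round(4),'yaw',yaw.round(2),'tilt',M[2].round(3),'F',s['force'].round(1),'gap',round(s['finger_gap'],4))
    for x,y,z,w in a: print((x,y,z,w),'->',(M.T@(np.array([x,y,z])-p)).round(4),'twist',round((yaw-w+180)%360-180,2))
if __name__=='__main__':
    v=list(map(float,sys.argv[1:])); go(*[v[i:i+4] for i in range(0,len(v),4)])
E
python3 to.py .48 .2 .2 0 .4748 -.264 .12 -8.8
```

```text
t 0.2 pos [0.2376 0.6315 0.2418] yaw 69.39 tilt [-1.    -0.001  0.   ] F [-0.1  0.   0. ] gap 0.0856
(0.48, 0.2, 0.2, 0.0) -> [ 0.0421 -0.3185  0.3788] twist 69.39
(0.4748, -0.264, 0.12, -8.8) -> [ 0.1226 -0.7545  0.5373] twist 78.19
```

Request:
play_rows(commands=[[0.042,-0.3185,0.379,78.2],[0.042,-0.3185,0.379,78.2],[0.042,-0.3185,0.379,78.2],[0.042,-0.3185,0.379,78.2],[0.042,-0.3185,0.379,78.2],[0.042,-0.3185,0.379,78.2],[0.042,-0.3185,0.379,78.2],[0.042,-0.3185,0.379,78.2],[0.06,-0.5,0.44,78.2],[0.08,-0.7545,0.537,78.2]], jaw=-1)

```text
time_s: 1.03
eef_pos: [0.4152, 0.2586, 0.2066]
tool_rot: [0.512, 0.488, -0.511, 0.489]
force: [0.7, 0.0, 0.3]
finger_gap: 0.085
```

```bash
python3 to.py .4748 -.264 .13 -8.8
```

```text
t 1.03 pos [0.4152 0.2586 0.2066] yaw -2.63 tilt [-1.     0.001 -0.   ] F [0.7 0.  0.3] gap 0.085
(0.4748, -0.264, 0.13, -8.8) -> [0.0766 0.0834 0.5193] twist 6.17
```

Request:
play_rows(commands=[[0.04,0.08,0.5,4],[0.04,0.08,0.5,4],[0.04,0.08,0.5,4],[0.04,0.08,0.5,4],[0.04,0.08,0.5,4],[0.04,0.08,0.5,4],[0.04,0.08,0.5,4],[0.04,0.08,0.5,4],[0.04,0.08,0.5,4],[0.04,0.08,0.5,4]])

```text
time_s: 1.87
eef_pos: [0.4635, -0.1539, 0.1739]
tool_rot: [0.527, 0.472, -0.526, 0.472]
force: [1.4, 0.8, -1.3]
finger_gap: 0.0855
```

Request:
play_rows(commands=[[0,0,0.06,0],[0,0,0.06,0],[0,0,0.06,0],[0,0,0.06,0]])

```text
time_s: 2.2
eef_pos: [0.4567, -0.2127, 0.1738]
tool_rot: [-0.527, -0.471, 0.527, -0.471]
force: [1.2, 1.3, 0.2]
finger_gap: 0.0853
```

```bash
python3 to.py .4748 -.264 .13 -8.8 .4748 -.264 .06 -8.8
```

```text
t 2.2 pos [ 0.4567 -0.2127  0.1738] yaw -6.4 tilt [-1. -0.  0.] F [1.2 1.3 0.2] gap 0.0853
(0.4748, -0.264, 0.13, -8.8) -> [0.0438 0.0238 0.049 ] twist 2.4
(0.4748, -0.264, 0.06, -8.8) -> [0.1138 0.0238 0.049 ] twist 2.4
```

Request:
play_rows(commands=[[0.044,0.024,0.049,2.4],[0.044,0.024,0.049,2.4],[0.044,0.024,0.049,2.4],[0.044,0.024,0.049,2.4],[0.044,0.024,0.049,2.4]])

```text
time_s: 2.62
eef_pos: [0.4758, -0.2612, 0.1299]
tool_rot: [0.536, 0.462, -0.536, 0.461]
force: [0.3, 0.7, 0.2]
finger_gap: 0.0852
```

```bash
python3 to.py .4748 -.264 .06 -8.8
python3 - <<'E'
from rig import r
from h import *
o=np.zeros((600,800,3),np.uint8)
a=crop(r.read_camera('side')['frame'],215,190,100,115,5);o[:575,:500]=a
a=crop(r.read_camera('top')['frame'],300,200,75,75,4);o[:300,500:800]=a
cv2.imwrite('pics/a1.png',o)
E
```

```text
t 2.62 pos [ 0.4758 -0.2612  0.1299] yaw -8.54 tilt [-1.    -0.001 -0.001] F [0.3 0.7 0.2] gap 0.0852
(0.4748, -0.264, 0.06, -8.8) -> [ 0.0699 -0.0005  0.003 ] twist 0.26
```

View pics/a1.png

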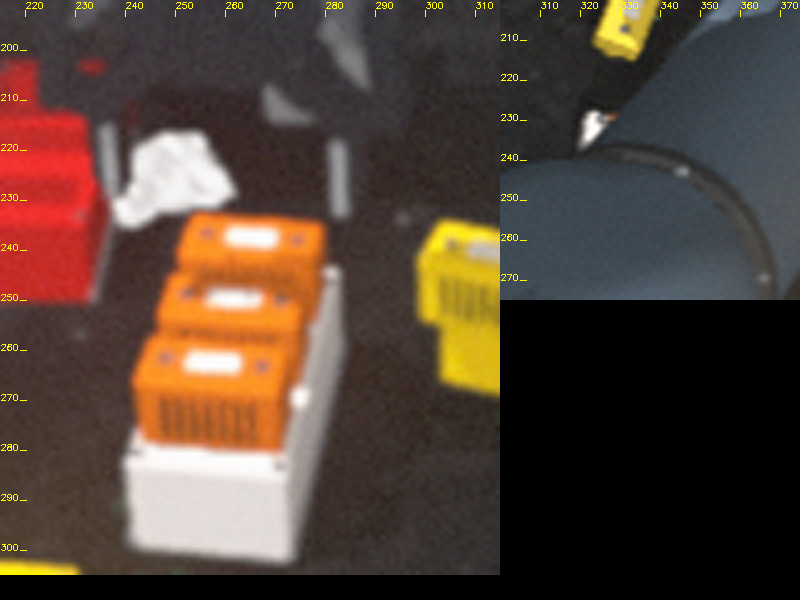

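Run:
```python
from h import *
import pickle
t,s=pickle.load(open('c.pkl','rb'))
c,sn=np.cos(np.radians(-8.6)),np.sin(np.radians(-8.6))
for z in(.119,.13,.14):
  for k in(-.0427,.0427): print(z,k,proj(s,[.4758+k*c,-.2612+k*sn,z]).round(1))
# middle head top face corners, predicted
for p in ((.4748,-.264),):
  for a,b in((-.03,-.015),(.03,-.015),(.03,.015),(-.03,.015)):print(proj(s,[p[0]+a*c-b*sn,p[1]+a*sn+b*c,.082]).round(1))
```

```text
0.119 -0.0427 [[240.4 231.9]]
0.119 0.0427 [[280.9 234.8]]
0.13 -0.0427 [[240.  227.6]]
0.13 0.0427 [[280.8 230.5]]
0.14 -0.0427 [[239.6 223.7]]
0.14 0.0427 [[280.6 226.6]]
[[245.4 251.6]]
[[273.7 253.8]]
[[276.1 244.8]]
[[248.5 242.7]]
```

Request:
play_rows(commands=[[0.03,0.001,0.001,0.2],[0.05,0.001,0.001,0.2],[0.06,0.001,0.001,0.2],[0.068,0.001,0.001,0.2],[0.068,0.001,0.001,0.2],[0.068,0.001,0.001,0.2]])

```text
time_s: 3.22
eef_pos: [0.4767, -0.2639, 0.0625]
tool_rot: [0.537, 0.46, -0.537, 0.46]
force: [0.6, 0.4, -0.4]
finger_gap: 0.0856
```

Request:
play_rows(commands=[[0,0,0,0],[0,0,0,0],[0,0,0,0],[0,0,0,0],[0,0,0,0],[0,0,0,0],[0,0,0,0],[0,0,0,0]], jaw=1, squeeze=40)

```text
time_s: 3.88
eef_pos: [0.4768, -0.2642, 0.063]
tool_rot: [0.537, 0.46, -0.537, 0.46]
force: [-1.3, 0.9, 6.6]
finger_gap: 0.0594
```

```bash
python3 to.py
```

```text
t 3.88 pos [ 0.4768 -0.2642  0.063 ] yaw -8.84 tilt [-1.     0.001  0.   ] F [-1.3  0.9  6.6] gap 0.0594
```

Request:
play_rows(commands=[[-0.01,0,0,0],[-0.025,0,0,0],[-0.045,0,0,0],[-0.065,0,0,0],[-0.085,0,0,0],[-0.105,0,0,0],[-0.11,0,0,0],[-0.11,0,0,0]])

```text
time_s: 4.55
eef_pos: [0.4772, -0.2644, 0.1738]
tool_rot: [0.538, 0.459, -0.536, 0.461]
force: [-0.6, 0.0, -2.6]
finger_gap: 0.0591
```

```bash
python3 to.py .5128 .0155 .173 -5
python3 - <<'E'
from rig import r
from h import *
cv2.imwrite('pics/a2.png',crop(r.read_camera('side')['frame'],215,150,100,150,4))
E
```

```text
t 4.55 pos [ 0.4772 -0.2644  0.1738] yaw -8.83 tilt [-1.     0.003  0.001] F [-0.6  0.  -2.6] gap 0.0591
(0.5128, 0.0155, 0.173, -5.0) -> [ 0.0006 -0.0078 -0.2821] twist -3.83
```

View pics/a2.png

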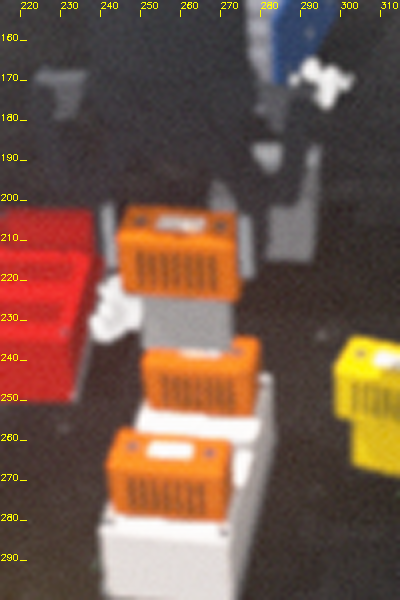

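Run:
```python
from fit import *
from rig import r
s=r.read_camera('side')
m=org(cv2.cvtColor(s['frame'],cv2.COLOR_BGR2HSV)).astype(np.uint8); m[:195]=0;m[227:]=0;m[:,:242]=0;m[:,280:]=0
cs=max(cv2.findContours(m,cv2.RETR_EXTERNAL,cv2.CHAIN_APPROX_NONE)[0],key=len); z=np.zeros_like(m);cv2.drawContours(z,[cs],-1,1,-1);print(cv2.boundingRect(cs),z.sum())
for z0 in(.155,.157): fit((.477,-.264,-.154),[((-.03,.03,-.015,.015,z0,z0+.036),1)],[(s,(238,190,50,50),z.astype(np.float32))],z0)
# stand side, subpixel check
v=side['frame'][180:222,255:305].max(2); print(v[::3,::2])
```

```text
(244, 201, 32, 25) 655
0.155 [ 0.477  -0.2644 -0.0246] yaw deg -1.41 loss 96.3
0.157 [ 0.4772 -0.2677  0.0161] yaw deg 0.92 loss 101.2
[[ 50  52  49  54  53  56  57  55  60  57  55  59  55  57  54  50  59  55
   60  58  62  62  58  53  56]
 [ 56  60  55  55  53  53  50  51  55  57  59  54  51  54  49  57  59  54
   57  60  51  54  56  54  53]
 [ 53  52  56  60  57  53  60  87 138 148 152 144 135 136 134 135 132 131
  116 102  73  62  55  57  57]
 [ 69  65  67  59  55  59  60 118 170 163 168 167 166 166 163 168 168 165
  164 154  80  53  55  56  56]
 [ 71  74  70  63  68  62  65 150 148 128 126 128 131 128 128 129 130 132
  160 153  63  52  56  59  52]
 [ 66  66  60  61  55  56  89 161 154 154 155 156 151 150 153 152 153 150
  163 142  66  59  59  66  60]
 [ 64  59  49  53  58  60  99 149 168 165 172 167 171 167 170 167 168 170
  156 126  72  65  61  62  58]
 [ 64  62  64  61  56  60  93 130 131 131 134 132 133 135 132 134 130 135
  133 102  58  56  54  53  49]
 [ 63  65  59  59  56  58  92 124 130 132 131 132 132 131 130 129 133 130
  129  98  56  49  50  49  59]
 [ 64  65  68  62  67  65  87 125 135 131 132 130 129 130 128 133 128 129
  132 101  54  53  49  54  56]
 [ 61  66  66  65  67  63  93 129 137 132 130 133 134 130 129 132 128 132
  130  95  57  49  54  56  57]
 [ 68  68  67  66  64  69  73 116 127 124 125 119 124 129 122 126 125 129
  127  82  55  55  52  52  57]
 [105  65  63  63  64  69  68  71  71  64  66  65  70  68  67  69  67  63
   65  65  64  60  66  59  64]
 [225  97  67  69  64  74  67  65  65  67  72  68  68  67  70  61  64  63
   62  60  69  61  65  69  68]]
```

```bash
python3 - <<'E'
from fit import *
gr=lambda t:(lambda H:(H[...,2]>t))
vt=mk(top,gr(95),(222,208,38,42),9);vs=mk(side,gr(95),(262,182,36,34),7)
for v,t in(([vt],'stand top'),([vs],'stand side'),([vt,vs],'both')): fit((.51,.014,-.05),st,v,t)
# gauge: whole solid vs dark bench, side & top using blue|gray mask with lower threshold
bl=lambda H:(H[...,0]>100)&(H[...,0]<130)&(H[...,1]>90)&(H[...,2]>65)
vt=mk(top,bl,(100,198,92,64));vs=mk(side,bl,(250,124,55,58))
for v,t in(([vt],'gauge top'),([vs],'gauge side'),([vt,vs],'both')): fit((.504,.257,-.29),g,v,t)
E
python3 to.py .5128 .0155 .15 -5
```

```text
stand top [ 0.5128  0.0157 -0.0764] yaw deg -4.38 loss 35.8
stand side [ 0.5131  0.0115 -0.0577] yaw deg -3.31 loss 34.3
both [ 0.5129  0.0157 -0.0834] yaw deg -4.78 loss 95.0
gauge top [ 0.5049  0.2586 -0.2789] yaw deg -15.98 loss 109.6
gauge side [ 0.4917  0.257  -0.0703] yaw deg -4.03 loss 607.6
both [ 0.5048  0.2583 -0.2746] yaw deg -15.73 loss 753.4
t 4.65 pos [ 0.4763 -0.2636  0.1716] yaw -8.82 tilt [-1. -0. -0.] F [ 0.   0.1 -2.4] gap 0.0591
(0.5128, 0.0155, 0.15, -5.0) -> [ 0.0217 -0.0067 -0.2814] twist -3.82
```

Request:
play_rows(commands=[[0,-0.007,-0.282,-4.4],[0,-0.007,-0.282,-4.4],[0,-0.007,-0.282,-4.4],[0,-0.007,-0.282,-4.4],[0,-0.007,-0.282,-4.4],[0,-0.007,-0.282,-4.4],[0,-0.007,-0.282,-4.4],[0,-0.007,-0.282,-4.4],[0,-0.007,-0.282,-4.4],[0,-0.007,-0.282,-4.4]])

```text
time_s: 5.48
eef_pos: [0.5122, 0.0152, 0.171]
tool_rot: [-0.518, -0.481, 0.52, -0.48]
force: [-0.2, -0.4, -2.5]
finger_gap: 0.0595
```

```bash
python3 to.py .513 .0145 .11 -4.4
```

```text
t 5.48 pos [0.5122 0.0152 0.171 ] yaw -4.43 tilt [-1.    -0.002  0.001] F [-0.2 -0.4 -2.5] gap 0.0595
(0.513, 0.0145, 0.11, -4.4) -> [0.061  0.001  0.0005] twist -0.03
```

Request:
play_rows(commands=[[0.03,0.001,0,0],[0.05,0.001,0,0],[0.061,0.001,0,0],[0.061,0.001,0,0],[0.061,0.001,0,0]])

```text
time_s: 5.9
eef_pos: [0.5133, 0.0139, 0.1105]
tool_rot: [-0.519, -0.48, 0.52, -0.479]
force: [-0.1, -0.0, -2.3]
finger_gap: 0.0591
```

```bash
python3 to.py .513 .0145 .063 -4.4
python3 - <<'E'
from rig import r
from h import *
o=np.zeros((600,800,3),np.uint8)
a=crop(r.read_camera('side')['frame'],245,155,65,75,7);o[:525,:455]=a
a=crop(r.read_camera('top')['frame'],205,190,80,70,4);o[:280,470:790]=a
cv2.imwrite('pics/a3.png',o)
E
```

```text
t 5.9 pos [0.5133 0.0139 0.1105] yaw -4.59 tilt [-1.    -0.002  0.001] F [-0.1 -0.  -2.3] gap 0.0591
(0.513, 0.0145, 0.063, -4.4) -> [ 0.0475 -0.0003 -0.0006] twist -0.19
```

View pics/a3.png

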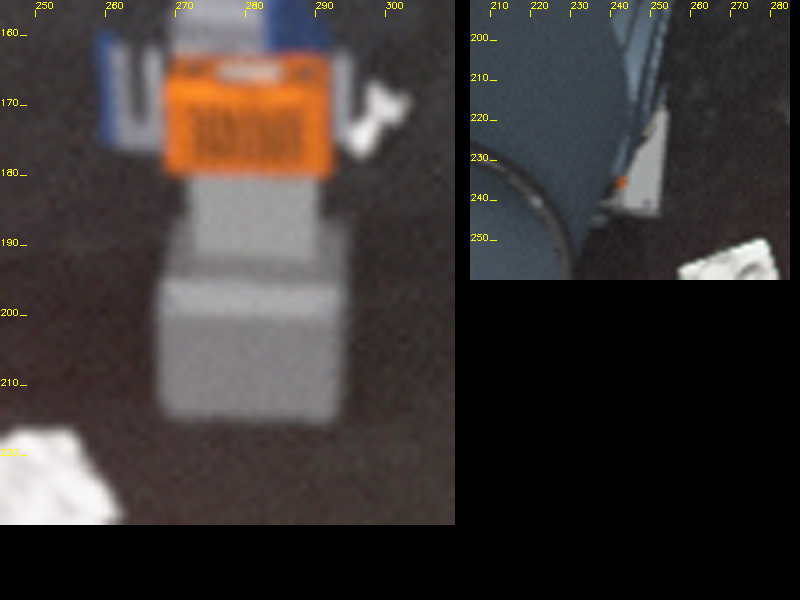

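Request:
play_rows(commands=[[0.005,0,0,0.2],[0.01,0,0,0.2],[0.013,0,0,0.2],[0.015,0,0,0.2],[0.015,0,0,0.2]])

```text
time_s: 6.42
eef_pos: [0.5136, 0.0157, 0.0955]
tool_rot: [-0.52, -0.48, 0.52, -0.479]
force: [-0.3, -0.4, -0.8]
finger_gap: 0.0592
```

Request:
play_rows(commands=[[0.006,0,0,0],[0.012,0,0,0],[0.018,0,0,0],[0.024,0,0,0],[0.028,0,0,0],[0.031,0,0,0],[0.032,0,0,0],[0.032,0,0,0]])

```text
time_s: 7.08
eef_pos: [0.5138, 0.0156, 0.0636]
tool_rot: [-0.52, -0.479, 0.52, -0.479]
force: [0.2, 0.4, -1.5]
finger_gap: 0.0593
```

Request:
play_rows(commands=[[0.001,0,0,0],[0.0015,0,0,0],[0.0015,0,0,0]])

```text
time_s: 7.33
eef_pos: [0.5141, 0.0156, 0.063]
tool_rot: [0.52, 0.479, -0.52, 0.479]
force: [-1.2, -0.6, 3.6]
finger_gap: 0.0594
```

Request:
play_rows(commands=[[0,0,0,0],[0,0,0,0],[0,0,0,0],[0,0,0,0],[0,0,0,0]], jaw=-1)

```text
time_s: 7.75
eef_pos: [0.5139, 0.0156, 0.0625]
tool_rot: [0.52, 0.479, -0.52, 0.479]
force: [-0.7, 0.2, 0.8]
finger_gap: 0.0855
```

Request:
play_rows(commands=[[-0.03,0,0,0],[-0.06,0,0,0],[-0.07,0,0,-10],[-0.07,0,0,-20],[-0.07,0,0,-30],[-0.07,0,0,-40],[-0.07,0,0,-50],[-0.07,0,0,-60],[-0.07,0,0,-60],[-0.07,0,0,-60]])

```text
time_s: 8.58
eef_pos: [0.5138, 0.0156, 0.1324]
tool_rot: [0.224, 0.671, -0.224, 0.671]
force: [0.5, 0.3, -0.2]
finger_gap: 0.0854
```

Run:
```python
import to
to.go((.5135,.0155,.13,85.5))
from rig import r
import cv2
cv2.imwrite('pics/a4.png',to.crop(r.read_camera('side')['frame'],245,140,65,85,6))
```

```text
t 8.58 pos [0.5138 0.0156 0.1324] yaw 53.01 tilt [-1. -0.  0.] F [ 0.5  0.3 -0.2] gap 0.0854
(0.5135, 0.0155, 0.13, 85.5) -> [ 0.0024 -0.0002 -0.0002] twist -32.49
```

View pics/a4.png

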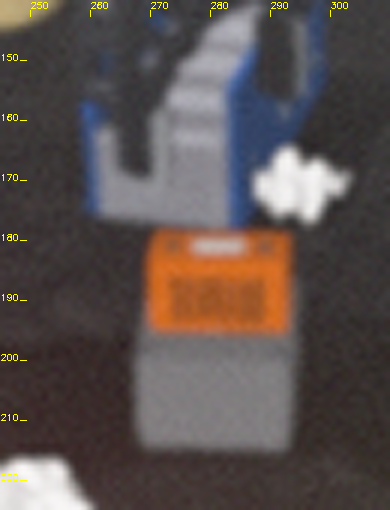

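Request:
play_rows(commands=[[0,0,0,-10],[0,0,0,-20],[0,0,0,-29.9],[0.02,0,0,-29.9],[0.04,0,0,-29.9],[0.06,0,0,-29.9],[0.0645,0,0,-29.9],[0.0645,0,0,-29.9],[0.0645,0,0,-29.9]])

```text
time_s: 9.38
eef_pos: [0.514, 0.0156, 0.0683]
tool_rot: [0.046, 0.706, -0.046, 0.705]
force: [0.0, -0.0, 0.2]
finger_gap: 0.0853
```

```bash
python3 to.py .514 .0156 .067 85.4
```

```text
t 9.38 pos [0.514  0.0156 0.0683] yaw 82.48 tilt [-1. -0. -0.] F [ 0.  -0.   0.2] gap 0.0853
(0.514, 0.0156, 0.067, 85.4) -> [ 0.0013 -0.      0.    ] twist -2.92
```

Request:
play_rows(commands=[[0,0,0,-2.9],[0,0,0,-2.9],[0,0,0,-2.9],[0,0,0,-2.9]])

```text
time_s: 9.72
eef_pos: [0.5143, 0.0157, 0.0687]
tool_rot: [0.029, 0.706, -0.029, 0.707]
force: [0.1, 0.7, -0.8]
finger_gap: 0.0852
```

Request:
play_rows(commands=[[0,0,0,0],[0,0,0,0],[0,0,0,0],[0,0,0,0],[0,0,0,0],[0,0,0,0],[0,0,0,0],[0,0,0,0],[0,0,0,0],[0,0,0,0]], jaw=1, squeeze=40)

```text
time_s: 10.55
eef_pos: [0.5139, 0.0156, 0.0681]
tool_rot: [0.028, 0.707, -0.028, 0.707]
force: [-1.3, 0.0, 5.0]
finger_gap: 0.0294
```

```bash
python3 to.py .514 .0156 .067 85.4
```

```text
t 10.55 pos [0.5139 0.0156 0.0681] yaw 85.46 tilt [-1. -0.  0.] F [-1.3  0.   5. ] gap 0.0294
(0.514, 0.0156, 0.067, 85.4) -> [ 0.0011 -0.      0.0001] twist 0.06
```

Request:
play_rows(commands=[[-0.01,0,0,0],[-0.03,0,0,0],[-0.06,0,0,0],[-0.09,0,0,0],[-0.105,0,0,0],[-0.105,0,0,0],[-0.105,0,0,0]])

```text
time_s: 11.13
eef_pos: [0.5141, 0.0156, 0.1737]
tool_rot: [0.028, 0.706, -0.028, 0.707]
force: [-0.8, -0.6, -2.3]
finger_gap: 0.0293
```

Run:
```python
from fit import *
import to; to.go()
L=lambda x,y:np.array([x,y])
pk=[((-.039,-.084,.08),(62,190)),((.039,-.084,.08),(236,208)),((.036,.084,.08),(333,45)),((-.036,.084,.08),(185,35)),((-.033,-.084,.046),(78,262)),((.033,-.084,.046),(228,278))]
A=[];B=[]
for l,u in pk:
    w=ray(side,(250+u[0]/7-.5,124+u[1]/7-.5),l[2]);A.append(l[:2]);B.append(w[:2]);print(l,w.round(4))
A=np.array(A);B=np.array(B);a=A-A.mean(0);b=B-B.mean(0);th=np.arctan2((a[:,0]*b[:,1]-a[:,1]*b[:,0]).sum(),(a*b).sum());c,s=np.cos(th),np.sin(th)
print('side pose',B.mean(0)-np.array([[c,-s],[s,c]])@A.mean(0),np.degrees(th))
f=np.float32(top['frame'][200:258,104:190]);k=9
o=cv2.resize(f,None,fx=k,fy=k,interpolation=cv2.INTER_CUBIC);o=np.clip((o-20)*1.7,0,255).astype(np.uint8)
p=(.5048,.2584,-.28);S=k
Rm=np.array([[np.cos(p[2]),-np.sin(p[2])],[np.sin(p[2]),np.cos(p[2])]])
for y,w in((.06,8),(.02,13),(-.02,18),(-.06,23)):
    q=np.array([[x,y+d*w/2000] for x,d in((-.026,-1),(.026,-1),(.026,1),(-.026,1))])@Rm.T+p[:2]
    uv=((proj(top,np.c_[q,np.full(4,.046)])-[104,200]+.5)*k).astype(int); cv2.polylines(o,[uv],True,(0,255,0),1)
for b in [(-.033,.033,-.084,.084,0.046,.046),(.033,.039,-.084,.084,.08,.08),(-.039,-.033,-.084,.084,.08,.08)]:
    h=hull(p,b,top,1)/16.; cv2.polylines(o,[((h-[104,200]+.5)*k).astype(int)],True,(0,255,255),1)
cv2.imwrite('pics/g2.png',o)
```

```text
t 11.13 pos [0.5141 0.0156 0.1737] yaw 85.45 tilt [-1.     0.     0.002] F [-0.8 -0.6 -2.3] gap 0.0293
(-0.039, -0.084, 0.08) [0.448  0.1867 0.08  ]
(0.039, -0.084, 0.08) [0.5201 0.1676 0.08  ]
(0.036, 0.084, 0.08) [0.5629 0.3227 0.08  ]
(-0.036, 0.084, 0.08) [0.4964 0.3364 0.08  ]
(-0.033, -0.084, 0.046) [0.4528 0.1869 0.046 ]
(0.033, -0.084, 0.046) [0.5159 0.1705 0.046 ]
side pose [0.50715247 0.25534503] -16.181190714791207
```

View pics/g2.png

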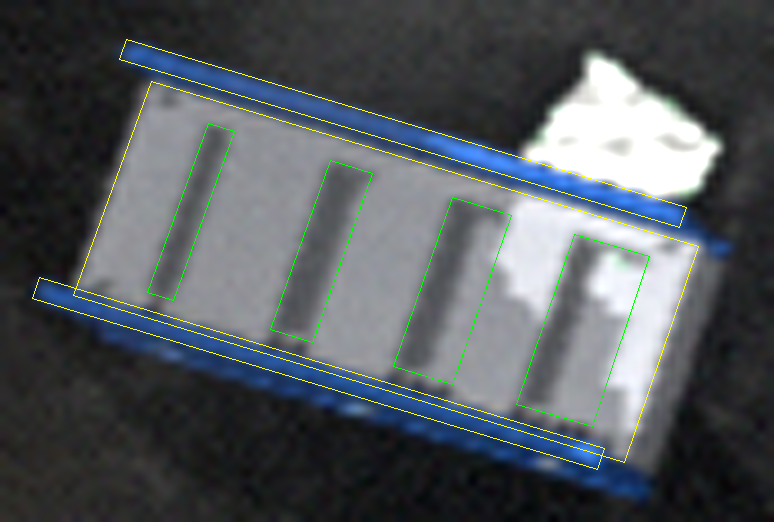

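```bash
python3 to.py .5224 .3155 .174 73.95
```

```text
t 11.13 pos [0.5141 0.0156 0.1737] yaw 85.45 tilt [-1.     0.     0.002] F [-0.8 -0.6 -2.3] gap 0.0293
(0.5224, 0.3155, 0.174, 73.95) -> [-2.000e-04  2.996e-01 -1.550e-02] twist 11.5
```

Request:
play_rows(commands=[[0,0.03,-0.0155,3],[0,0.07,-0.0155,8],[0,0.11,-0.0155,11.5],[0,0.15,-0.0155,11.5],[0,0.19,-0.0155,11.5],[0,0.23,-0.0155,11.5],[0,0.265,-0.0155,11.5],[0,0.29,-0.0155,11.5],[0,0.2995,-0.0155,11.5],[0,0.2995,-0.0155,11.5]])

```text
time_s: 11.97
eef_pos: [0.5207, 0.3183, 0.171]
tool_rot: [0.097, 0.701, -0.097, 0.699]
force: [-0.1, -0.2, -1.0]
finger_gap: 0.0293
```

```bash
python3 to.py .5224 .3155 .114 73.95
```

```text
t 11.97 pos [0.5207 0.3183 0.171 ] yaw 74.21 tilt [-1.    -0.001 -0.002] F [-0.1 -0.2 -1. ] gap 0.0293
(0.5224, 0.3155, 0.114, 73.95) -> [ 0.057  -0.0022  0.0026] twist 0.26
```

Request:
play_rows(commands=[[0,-0.002,0.0025,0.2],[0.02,-0.002,0.0025,0.2],[0.04,-0.002,0.0025,0.2],[0.055,-0.002,0.0025,0.2],[0.057,-0.002,0.0025,0.2],[0.057,-0.002,0.0025,0.2],[0.057,-0.002,0.0025,0.2]])

```text
time_s: 12.55
eef_pos: [0.5246, 0.3115, 0.1165]
tool_rot: [0.1, 0.7, -0.101, 0.7]
force: [0.1, -0.0, -1.1]
finger_gap: 0.0295
```

Run:
```python
import to
to.go((.5224,.3155,.107,73.95))
from rig import r
import cv2
o=to.np.zeros((480,800,3),'uint8')
o[:480,:420]=to.crop(r.read_camera('side')['frame'],245,105,70,80,6)
o[:360,430:790]=to.crop(r.read_camera('top')['frame'],100,190,90,90,4)
cv2.imwrite('pics/a5.png',cv2.convertScaleAbs(o,alpha=1.4))
```

```text
t 12.55 pos [0.5246 0.3115 0.1165] yaw 73.65 tilt [-1.    -0.     0.001] F [ 0.1 -0.  -1.1] gap 0.0295
(0.5224, 0.3155, 0.107, 73.95) -> [ 0.0095  0.0032 -0.0033] twist -0.3
```

View pics/a5.png

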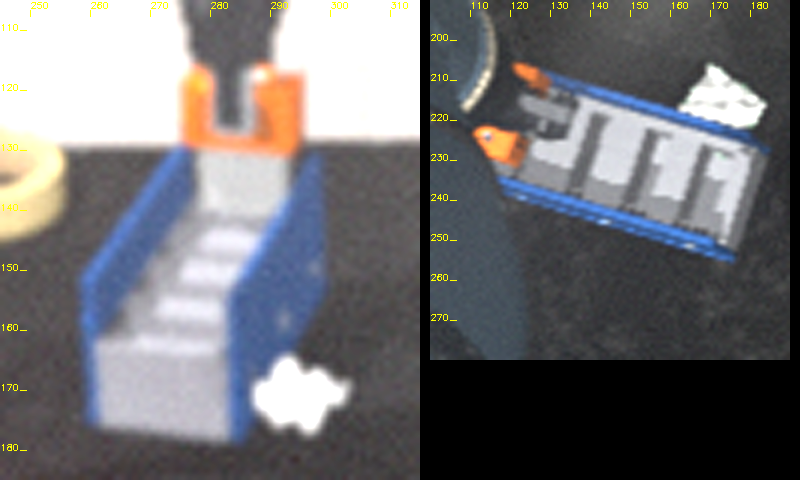

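Request:
play_rows(commands=[[0,0.003,-0.003,-0.2],[0.004,0.003,-0.003,-0.2],[0.006,0.003,-0.003,-0.2],[0.006,0.003,-0.003,-0.2],[0.006,0.003,-0.003,-0.2],[0.006,0.003,-0.003,-0.2]])

```text
time_s: 13.15
eef_pos: [0.5219, 0.3165, 0.1099]
tool_rot: [0.099, 0.7, -0.099, 0.7]
force: [0.5, -0.8, -1.7]
finger_gap: 0.0295
```

```bash
python3 to.py .5224 .3155 .107 73.95
```

```text
t 13.15 pos [0.5219 0.3165 0.1099] yaw 73.96 tilt [-1. -0. -0.] F [ 0.5 -0.8 -1.7] gap 0.0295
(0.5224, 0.3155, 0.107, 73.95) -> [ 0.0029 -0.0008  0.0007] twist 0.01
```

Request:
play_rows(commands=[[0.001,-0.001,0.0005,0],[0.002,-0.001,0.0005,0],[0.0025,-0.001,0.0005,0],[0.003,-0.001,0.0005,0],[0.003,-0.001,0.0005,0]])

```text
time_s: 13.57
eef_pos: [0.5225, 0.3152, 0.1081]
tool_rot: [0.099, 0.7, -0.099, 0.7]
force: [-1.1, -2.2, 10.4]
finger_gap: 0.0295
```

Request:
play_rows(commands=[[-0.006,0,0,0],[-0.01,-0.005,0,0],[-0.01,-0.02,0,0],[-0.01,-0.034,0,0],[-0.01,-0.04,0,0],[-0.01,-0.04,0,0],[-0.01,-0.04,0,0],[-0.01,-0.04,0,0]])

```text
time_s: 14.23
eef_pos: [0.5113, 0.278, 0.1171]
tool_rot: [0.099, 0.7, -0.098, 0.7]
force: [-0.8, -0.5, -1.4]
finger_gap: 0.0294
```

```bash
python3 to.py .5113 .277 .107 73.95
```

```text
t 14.23 pos [0.5113 0.278  0.1171] yaw 73.99 tilt [-1.     0.001  0.   ] F [-0.8 -0.5 -1.4] gap 0.0294
(0.5113, 0.277, 0.107, 73.95) -> [ 0.0101 -0.0009  0.0002] twist 0.04
```

Request:
play_rows(commands=[[0.003,-0.001,0,0],[0.006,-0.001,0,0],[0.008,-0.001,0,0],[0.009,-0.001,0,0],[0.01,-0.001,0,0],[0.01,-0.001,0,0]])

```text
time_s: 14.73
eef_pos: [0.5107, 0.276, 0.1066]
tool_rot: [0.099, 0.7, -0.099, 0.7]
force: [-0.3, -0.3, -0.8]
finger_gap: 0.0293
```

Request:
play_rows(commands=[[0.001,0,0,0],[0.002,0,0,0],[0.003,0,0,0],[0.003,0,0,0]])

```text
time_s: 15.07
eef_pos: [0.5107, 0.276, 0.1038]
tool_rot: [0.099, 0.7, -0.099, 0.7]
force: [0.4, 0.1, -2.6]
finger_gap: 0.0291
```

Request:
play_rows(commands=[[0.003,0,0,0],[0.007,0,0,0],[0.011,0,0,0],[0.015,0,0,0],[0.019,0,0,0],[0.022,0,0,0],[0.022,0,0,0]])

```text
time_s: 15.65
eef_pos: [0.5104, 0.2758, 0.0811]
tool_rot: [0.098, 0.701, -0.099, 0.7]
force: [-0.1, 0.4, -1.1]
finger_gap: 0.0295
```

Request:
play_rows(commands=[[0.003,0,0,0],[0.006,0,0,0],[0.009,0,0,0],[0.011,0,0,0],[0.0125,0,0,0],[0.0135,0,0,0],[0.0135,0,0,0]])

```text
time_s: 16.23
eef_pos: [0.5108, 0.276, 0.0683]
tool_rot: [0.099, 0.7, -0.099, 0.7]
force: [1.0, -0.3, -2.3]
finger_gap: 0.0293
```

Request:
play_rows(commands=[[0.0005,0,0,0],[0.001,0,0,0],[0.0015,0,0,0],[0.0015,0,0,0]])

```text
time_s: 16.57
eef_pos: [0.5109, 0.276, 0.0681]
tool_rot: [0.099, 0.7, -0.099, 0.7]
force: [-3.0, -1.8, 11.6]
finger_gap: 0.0295
```

Seated (about 14 N on contact at the expected home height). Release and retreat.

Request:
play_rows(commands=[[-0.001,0,0,0],[-0.001,0,0,0],[-0.001,0,0,0],[-0.001,0,0,0],[-0.001,0,0,0],[-0.001,0,0,0]], jaw=-0.4)

```text
time_s: 17.07
eef_pos: [0.5108, 0.276, 0.0678]
tool_rot: [0.099, 0.7, -0.099, 0.7]
force: [-0.1, -0.1, -0.2]
finger_gap: 0.0599
```

Request:
play_rows(commands=[[-0.02,0,0,0],[-0.04,0,0,0],[-0.07,0,0,0],[-0.1,0,0,0],[-0.13,0,0,0],[-0.13,0.04,0,0],[-0.13,0.08,0,0],[-0.13,0.12,0,0],[-0.13,0.15,0,0],[-0.13,0.15,0,0]])

```text
time_s: 17.9
eef_pos: [0.551, 0.4277, 0.1969]
tool_rot: [0.098, 0.701, -0.095, 0.7]
force: [-1.7, -0.6, -0.1]
finger_gap: 0.0596
```

Run:
```python
import to
to.go()
from rig import r
import cv2
o=to.np.zeros((580,800,3),'uint8')
o[:480,:420]=to.crop(r.read_camera('side')['frame'],245,105,70,80,6)
t=r.read_camera('top')['frame']
o[:280,430:790]=to.crop(t,100,198,90,70,4)
o[290:570,430:790]=to.crop(t,300,210,90,70,4)
cv2.imwrite('pics/a6.png',cv2.convertScaleAbs(o,alpha=1.3))
```

```text
t 17.9 pos [0.551  0.4277 0.1969] yaw 74.32 tilt [-1.     0.004 -0.002] F [-1.7 -0.6 -0.1] gap 0.0596
```

View pics/a6.png

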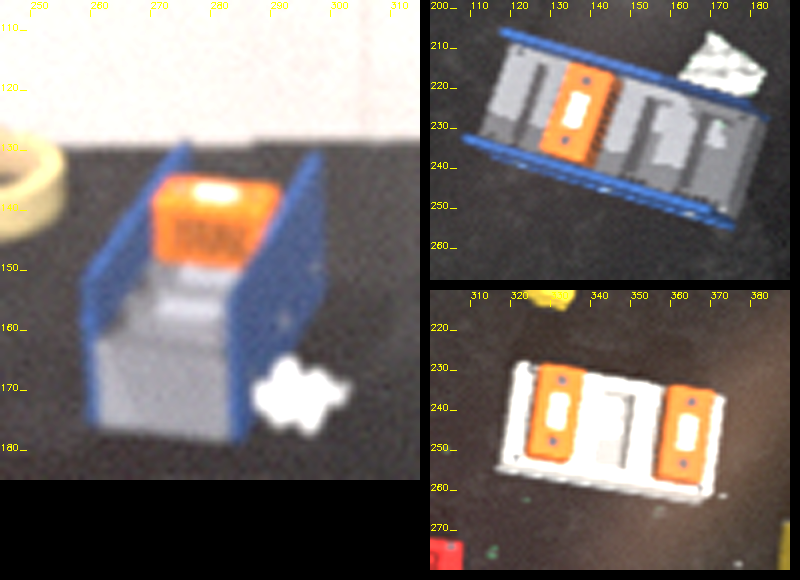

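The carrier's head sits at about (136,227) in the top view, flush and upright in the second slot. Slot 1 at (124,225) and slots 3 and 4 are empty. The two other carriers still hang in the rack at (330,240) and (362,246). I'll let the arm settle, then hand in.

Request:
play_rows(commands=[[0,0,0,0],[0,0,0,0],[0,0,0,0],[0,0,0,0]])

```text
time_s: 18.33
eef_pos: [0.5526, 0.4192, 0.1983]
tool_rot: [0.099, 0.7, -0.099, 0.7]
force: [0.0, -0.6, 0.7]
finger_gap: 0.0592
```

Run:
```python
from rig import r
print(r.observe()['joint_velocities'].round(3)); print(r.finish_job())
```

```text
[-0.002  0.001 -0.003 -0.003 -0.001  0.    -0.   ]
the job is handed in; nothing more can be done
None
```

I handed the job in at about 18 s of the 61 s allowed: the middle carrier is fully home and released in slot 2 (two dots). The system gives no verdict, so this rests on my own checks.

- **Transfer:** I lifted the middle carrier out by its narrow ends and hung it in the grey stand. The picture showed it flush there. I then let go and took it again across the ribbed faces (29.4 mm opening).
- **Gauging:** Slot 1 refused it, with about 12 N at the mouth. Slot 2 let it in on the first try with no side force. It met the block with about 14 N at the expected home height.
- **Last checks:** The final pictures show the carrier flush and upright in slot 2 and the other two carriers still hanging in the rack. The arm was clear and at rest. I did not look at the beaker and dish again at the end; the arm never went near them.
- **Disagreements:** The two cameras' positions for the gauge and the stand differed by 2–4 mm. Automatic outline fitting of the gauge in the side view failed, so I used the top view together with points I picked by hand in the side view. The fit at slot 2 confirmed that position.

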